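Bring the valve of a barrow wheel to the top

TASK

The wheel of the rock barrow hangs in a leaning stand on the bench and needs its valve at the very top (twelve o'clock) for pumping. Push one spoke after another with a fingertip, reaching in between the stand's legs, until the valve is straight up the slope above the hub; do not grip the spokes or shove hard, do not let the wheel spin fast, and keep the hand off the freshly glued tyre and the valve. Leave the vial, the toe bone and the lump of rock where they are, and finish with the wheel at rest.

Things in the scene. Friction and masses are not known exactly. Their poses are not given: they have to be found in the camera images.
- stand: Fixed grey steel stand on two floor tubes 344 mm apart over all, 308 mm long, 31 mm high. Origin on the bench straight below the wheel's centre; x points to the back, y left, z up; the front faces -x. The wheel leans back 45 degrees: up the slope is (1,0,1)/sqrt2, the axle towards the viewer in front (-1,0,1)/sqrt2, in this frame. Two 22 mm square posts, 158 mm to each side and 94 mm behind the origin, rise to 202 mm.
- hub (a point): Centre of the wheel, on the axle in the wheel's mid-plane, 165 mm above the bench. The stand's boss on the axle is 40 mm across and its end is 43 mm in front of the mid-plane.
- leg_left (a point): Point on the front face of the stand's left front leg, 115 mm from the axle. Three flat front legs, 16 mm wide, run straight from the boss outwards past the tyre at 10, 2 and 6 o'clock (60 and 180 degrees from the top), 27 to 35 mm in front of the wheel's mid-plane; like legs run 36 to 44 mm behind it. Bolts 183 mm from the axle join them. A finger cannot pass through a leg.
- leg_right (a point): The same point on the right front leg (2 o'clock).
- leg_bottom (a point): The same point on the bottom front leg (6 o'clock).
- wheel (a joint): Angle of the wheel (rad): 0 with the valve at the very top, growing anticlockwise as seen by the viewer in front (from the top towards his left); 2 pi is the top again and no stop is near. It turns stiffly and stays where it is left (about 3 N at 65 mm from the axle). Tyre 320 mm across, 40 mm thick, inner edge 120 mm from the axle; aluminium rim just inside it, from 114 mm.
- spokes: Five round aluminium spokes, 12 mm thick, from the hub (48 mm across) to the rim, turning with the wheel; origin at the wheel's centre, x axis towards the valve, z along the axle to the viewer. Their centre lines lie 8 mm in front of the mid-plane, at 36, 108, 180, 252 and 324 degrees from the valve, which thus sits midway between two spokes. The openings go right through.
- valve (a point): Point on the short valve stem (brass with a black cap, 12 to 16 mm thick), 100 mm from the axle and 4 mm in front of the mid-plane. The stem sticks out of the rim towards the hub and ends 88 mm from the axle.
- tyre: The black rubber tyre, a ring that turns with the wheel; origin at the wheel's centre. Not to be touched by the robot.
- valve_stem: The valve stem, which turns with the wheel; origin at the wheel's centre, its x axis points from there to the valve. Not to be touched by the robot.
- vial: Bystander: clear specimen vial with a cap, 32 mm across, 64 mm tall, standing left of the stand; origin at its underside.
- bone: Bystander: small pale fossil toe bone, about 67 x 82 x 30 mm, lying right of the stand; origin at its underside.
- lump: Bystander: lump of rock, about 58 x 56 x 29 mm, right of the stand and behind the toe bone; origin at its underside.

How it is judged:
On the way:
1. a finger pushes a spoke (contact force between the fingers and spokes above 0.5 N), for 0.05 s.
At the end, for the whole second after the job is handed in: The valve is at the top of the wheel, no more than 15 mm (about 8.5 degrees) to the left or right of straight up above the hub, the wheel is at rest (under 0.03 rad/s), and the vial, the toe bone and the lump lie within 15 mm of where they began (y of valve in the frame of stand between -0.015 and 0.015 m and z of valve in the frame of hub above 0.04 m and velocity of joint wheel between -0.03 and 0.03 rad/s and distance of each of vial, bone, lump from where it was at the start of the episode below 0.015 m); the robot touches nothing.
It fails at once if the robot touches the tyre (over 2 N) (contact force between any of the fingers, the arm and tyre above 2 N).
It fails at once if the robot touches the valve stem (over 1 N) (contact force between any of the fingers, the arm and valve_stem above 1 N).
It fails at once if a spoke is gripped or shoved hard (over 30 N) (contact force between the fingers and spokes above 30 N).
It fails at once if the wheel spins faster than 4 rad/s (velocity of joint wheel above 4 rad/s or velocity of joint wheel below -4 rad/s).
It fails at once if the vial, the toe bone or the lump of rock is shifted or lifted (distance of any of vial, bone, lump from where it was at the start of the episode above 0.015 m).
It also fails if it takes over 70 s, if anything falls off the work surface, if the arm or the gripper's body presses on something with over 40 N, if the wrist force passes 120 N, or if a joint passes its speed limit or range.

ROBOT

A 6-joint arm with a two-finger parallel gripper is mounted at the origin on a cart in front of the work surface, level with it; the furniture and walls round the work are solid. World frame = base frame: x ahead of the robot, y to its left, z up, the work surface at z = 0. Lengths are in m, angles in rad, forces in N, time in s.
With the tool pointing down it reaches from about 0.275 to 0.825 m from the base axis. Payload 4.9 kg.
Tool frame: the origin (TCP) lies midway between the tips of the shut fingers; the grasp point (between the pads) lies 19 mm behind it; x points along the fingers, y is the direction in which the jaws open and shut, and the axes are right-handed (so a half turn about x gives the same grasp; the last joint's range is limited). The gripper opens to 85 mm and grips with 20 to 120 N. Pads are 22 mm wide; open, the fingers measure 114 mm over their backs; the gripper's body (76 mm by 85 mm) begins 54 mm behind the grasp point. The pads swing forward as they close: fully open they stand 13 mm farther back than shut.
Start: joints at [1.002, 0.326, -0.193, 1.052, 0, 1.437], TCP at [0.232, 0.499, 0.197] pointing down, gripper open.
Joint ranges: [-2.65, 2.65], [-0.97, 1.79], [-1.3, 1.35], [-1.93, 2.1], [-1.47, 1.37], [-3.14, 3.14]. Speed limits (rad/s): [2.57, 2.57, 3.14, 3.14, 3.14, 3.14].

INTERFACE

Orientations are given as a unit quaternion [w, x, y, z].
In Python, from station import * gives the robot as it stands. The module is installed in compiled form; this text tells all that it offers.
- The arm moves only by the shell command python3 -m handwheel 'ROWS' [FORCE]. ROWS is JSON, a list of rows, each a list of 3 entries, a list of its own where there are three numbers: the shift along the tool's x, y, z in m, then the turn about the tool's x in rad, then the finger opening in m, from 0 to 0.0854. A call has 1 to 8 rows; each row is the pose to reach, as a shift and turn from the pose measured when the call began, along the tool's axes at that moment; what a row does not reach only later rows make up. A row lasts 1/12 s, in which the tool goes at most 41.7 mm and 7.16 degrees, less where a joint would pass 70% of its speed; a pose out of reach is approached as far as the arm can. A call with a gripper value outside its range is refused whole. The fingers move at their own pace and stop on an object; FORCE is the grip in N (left out, the last holds). Time passes only in rows, so rows that repeat a pose let the fingers close. It gives the time, the measured TCP pose, the force and the opening at its end, in the units of the state.
- observe(): the state, without advancing time (a new reading comes with each control period).
- camera(name): name is "scene" or "top"; returns the picture (420x560x3 uint8, red, green, blue); there is no depth.
- camera_model(name): a dict with "mtx" (3x3 intrinsics, pixels), "rvec" (rotation vector, rad) and "tvec" (3), from world to camera coordinates, as OpenCV has them. Camera axes: x right, y down, z forward; pixel columns grow to the right and rows downward; lengths in m; the calibration is good to about 2 mm. A picture is of the moment at which its call begins. camera_model takes no time and is no camera call.
- hand_in(): hands the job in, once; it reports no verdict.
Trained networks look in the newest picture that a camera, given by its name, has taken for a name from the list of things; names that differ only in an ending like _2 or _b are one class to them, and where a whole thing is asked for, a point or a joint stands for the part that bears it (a point fixed in the world has none). Each returns a list of dicts, best first, with "confidence" (0 to 1); they miss things now and then, are a little off and sometimes report something else, mostly with a low value. They report only what shows in the picture. A call takes as long as a camera call.
- recognise(thing, camera): "position" ([x, y, z] in m, in the coordinates of the camera as it stood for that picture, good to about 4 mm: the middle of the surface that is visible of it).
- landmark_of(thing, camera): "position" ([x, y, z] in m, in the coordinates of the camera as it stood for that picture, good to about 4 mm: a listed point, or the origin of a listed thing).
The state is a dict: "t": time; "joint_positions": joint angles; "qd": joint speeds; "joint_efforts": joint torques, N m; "ee_pos": TCP position; "ee_rot": TCP orientation; "wrist_force": force on the tool from outside, world axes, zero at the start; "wrist_torque": the same for the moment, N m; "gripper_width": finger opening in m.
Only numpy, scipy, OpenCV 4.12 (cv2) and the standard library are available. Lean on these libraries where they do the work, as an engineer would, in place of code of your own. Each camera call takes 0.05 s, during which the arm holds its last target.

## Working session

There is one attempt and no reset: what is moved stays moved. The work goes in short steps, Python scripts to look and compute and a shell command to move; the robot and the scene stay as the last step left them, time stands still between calls to the robot, and variables do not carry over. Pictures are saved under pics/ and viewed, and the job is handed in when it is done.

```bash
mkdir -p pics; ls; python3 - <<'E'
from station import *
import cv2,numpy as np
s=observe();print({k:np.round(v,3).tolist() for k,v in s.items()})
for n in("scene","top"):
    im=camera(n);cv2.imwrite(f"pics/{n}0.png",im[:,:,::-1])
    m=camera_model(n);R=cv2.Rodrigues(np.array(m["rvec"],float))[0];t=np.array(m["tvec"],float).ravel()
    print(n,np.round(m["mtx"],1).tolist(),"campos",np.round(-R.T@t,3))
    for th in("stand","hub","leg_left","leg_right","leg_bottom","valve","spokes","vial","bone","lump"):
        for d in landmark_of(th,n)[:2]:
            print(th,round(d["confidence"],2),np.round(R.T@(np.array(d["position"])-t),3))
E
```

```text
pics
{'t': 0.0, 'joint_positions': [1.002, 0.327, -0.194, 1.052, 0.0, 1.437], 'qd': [0.0, 0.001, 0.002, 0.002, -0.001, -0.002], 'joint_efforts': [0.001, -44.34, 26.244, 0.015, -0.0, -0.0], 'ee_pos': [0.231, 0.498, 0.197], 'ee_rot': [0.69, 0.152, 0.691, -0.153], 'wrist_force': [0.052, 0.063, -0.09], 'wrist_torque': [0.005, 0.028, -0.053], 'gripper_width': 0.086}
scene [[469.7, 0.0, 278.3], [0.0, 469.7, 206.7], [0.0, 0.0, 1.0]] campos [-0.166 -0.749  0.807]
stand 0.6 [ 0.554 -0.022 -0.001]
hub 0.57 [ 0.546 -0.02   0.16 ]
leg_left 0.77 [0.566 0.078 0.232]
leg_right 0.59 [ 0.564 -0.119  0.23 ]
leg_right 0.26 [ 0.48 -0.04  0.1 ]
valve 0.84 [ 0.479 -0.04   0.099]
spokes 0.55 [ 0.55  -0.022  0.162]
vial 0.57 [ 0.462  0.228 -0.003]
bone 0.97 [ 0.454 -0.261 -0.   ]
lump 0.67 [ 0.551 -0.019 -0.003]
lump 0.66 [ 0.66  -0.293 -0.002]
top [[524.9, 0.0, 283.4], [0.0, 524.9, 210.6], [0.0, 0.0, 1.0]] campos [0.39  0.037 1.515]
stand 0.59 [ 0.553 -0.022  0.002]
hub 0.32 [ 0.445 -0.02   0.115]
leg_left 0.58 [0.571 0.076 0.235]
leg_right 0.58 [ 0.567 -0.119  0.233]
leg_bottom 0.86 [ 0.441 -0.02   0.114]
valve 0.71 [ 0.476 -0.035  0.102]
spokes 0.74 [ 0.55  -0.02   0.164]
vial 0.44 [0.462 0.227 0.002]
bone 0.57 [ 0.453 -0.261  0.   ]
bone 0.16 [ 0.568 -0.12   0.235]
lump 0.54 [ 0.657 -0.293 -0.001]
```

View pics/scene0.png

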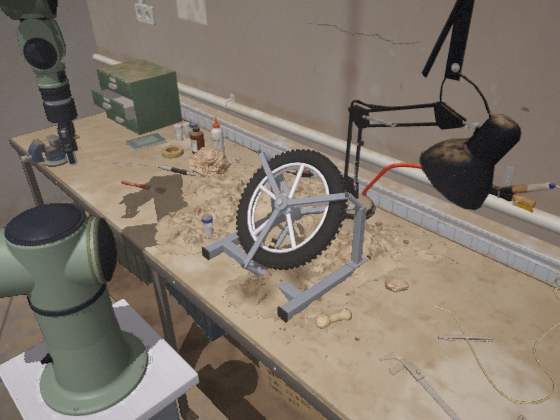

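View pics/top0.png

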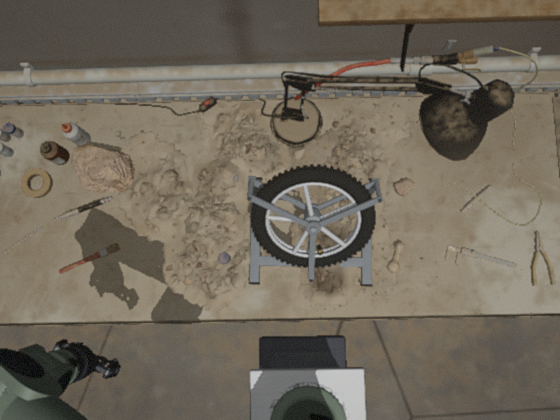

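The scene picture shows the wheel with its hub near pixel (282,205). The top picture shows it near (313,218), with the bottom leg running towards the robot. I'll check the wheel angle by overlaying the model.

```bash
cat > h.py <<'E'
from station import *
import cv2,numpy as np
H=np.array([.551,-.021,.165]);c=2**-.5
U=np.array([c,0,c]);N=np.array([-c,0,c]);Y=np.array([0,1,0.])
def P(r,th,n): return H+r*np.cos(th)*U+r*np.sin(th)*Y+n*N
def rot(q):
    from scipy.spatial.transform import Rotation as R
    return R.from_quat([q[1],q[2],q[3],q[0]]).as_matrix()
def look(tag,deg=None,meas=True):
    out=[]
    for n in("scene","top"):
        im=camera(n)[:,:,::-1].copy();m=camera_model(n)
        R=cv2.Rodrigues(np.array(m["rvec"],float))[0];t=np.array(m["tvec"],float).ravel()
        if meas:
            for d in landmark_of("valve",n)[:2]:
                p=R.T@(np.array(d["position"])-t)-H
                print(n,"valve",round(d["confidence"],2),"u,y,n mm",np.round([p@U*1e3,p[1]*1e3,p@N*1e3]),"deg",round(np.degrees(np.arctan2(p[1],p@U)),1))
        f=lambda X:cv2.projectPoints(np.array(X),np.array(m["rvec"],float),np.array(m["tvec"],float),np.array(m["mtx"]),None)[0].reshape(-1,2)
        ctr=f([P(0,0,0)])[0]; k=5; w,h=80,70
        x0,y0=int(ctr[0]-w),int(ctr[1]-h); crop=cv2.resize(im[y0:y0+2*h,x0:x0+2*w],None,fx=k,fy=k,interpolation=cv2.INTER_CUBIC)
        if deg is not None:
            for a in(36,108,180,252,324):
                q=f([P(r,np.radians(deg+a),8) for r in np.linspace(30,112,12)/1000])
                for z in q: cv2.circle(crop,tuple(int(v) for v in (z-[x0,y0])*k+k/2),2,(0,0,255),-1)
            z=f([P(.1,np.radians(deg),4)])[0];cv2.circle(crop,tuple(int(v) for v in (z-[x0,y0])*k+k/2),4,(0,255,0),-1)
        cv2.imwrite(f"pics/{n}_{tag}.png",crop[:600,:800])
def st():
    s=observe();print("t",round(s["t"],2),"ee",np.round(s["ee_pos"],4),"rel hub",np.round((np.array(s["ee_pos"])-H)*1e3,1),"F",np.round(s["wrist_force"],1),"w",round(s["gripper_width"],4));print(np.round(rot(s["ee_rot"]),3))
E
python3 -c "
from h import *
look('a',189.5);st()"
```

```text
scene valve 0.73 u,y,n mm [-95. -20.   2.] deg -168.3
top valve 0.92 u,y,n mm [-97. -16.   5.] deg -170.8
t 1.3 ee [0.2317 0.4989 0.1975] rel hub [-319.3  519.9   32.5] F [-0.   0.3 -0.8] w 0.0858
[[-0.     0.421  0.907]
 [ 0.     0.907 -0.421]
 [-1.    -0.    -0.   ]]
```

View pics/scene_a.png

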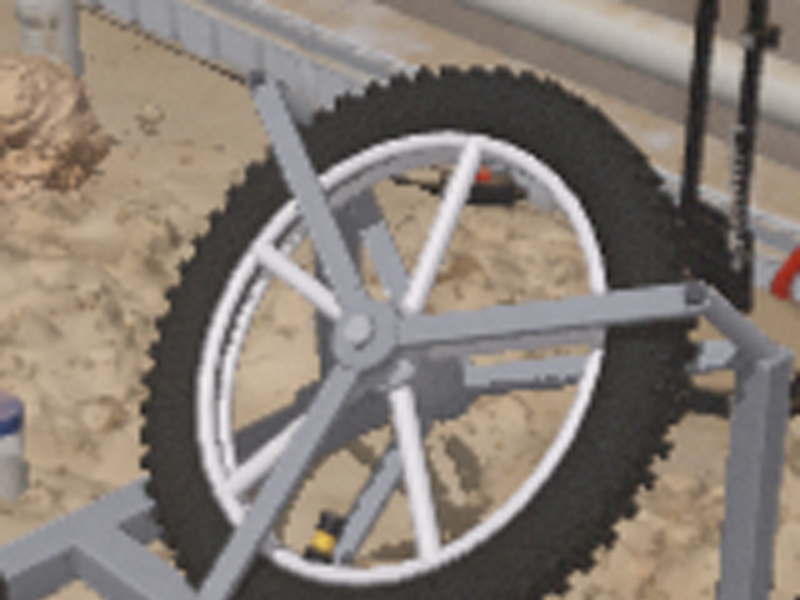

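View pics/top_a.png

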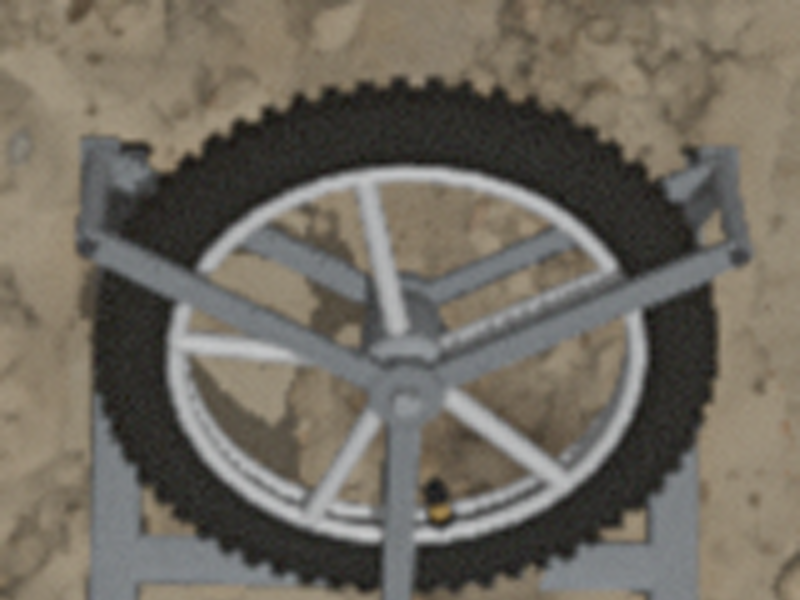

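The pictures agree with the networks. The valve is just right of the bottom leg, at about 190°, and one spoke is slightly left of the top. I'll turn the wheel anticlockwise (about 170°) in the top sector. First I'll lift the tool, shut the fingers and square the yaw.

```bash
python3 -m handwheel '[[[-0.04,0,0],-0.1,0],[[-0.08,0,0],-0.2,0],[[-0.12,0,0],-0.3,0],[[-0.16,0,0],-0.4,0],[[-0.2,0,0],-0.434,0],[[-0.22,0,0],-0.434,0],[[-0.22,0,0],-0.434,0]]' 20; python3 -c "
from h import *
st()"
```

```text
t: 1.88
ee_pos: [0.2326, 0.5003, 0.4231]
ee_rot: [0.709, 0.003, 0.705, 0.002]
wrist_force: [0.1, -0.1, 0.2]
gripper_width: 0.0006
t 1.88 ee [0.2326 0.5003 0.4231] rel hub [-318.4  521.3  258.1] F [ 0.1 -0.1  0.2] w 0.0006
[[ 0.005  0.001  1.   ]
 [ 0.008  1.    -0.001]
 [-1.     0.008  0.005]]
```

```bash
python3 -m handwheel '[[[0,-0.034,0.022],0,0],[[0,-0.068,0.044],0,0],[[0,-0.102,0.066],0,0],[[0,-0.136,0.088],0,0],[[0,-0.17,0.11],0,0],[[0,-0.204,0.132],0,0],[[0,-0.238,0.154],0,0],[[0,-0.272,0.176],0,0]]' && python3 -m handwheel '[[[0,-0.034,0.022],0,0],[[0,-0.068,0.044],0,0],[[0,-0.102,0.066],0,0],[[0,-0.136,0.088],0,0],[[0,-0.17,0.11],0,0],[[0,-0.204,0.132],0,0],[[0,-0.238,0.154],0,0],[[0,-0.272,0.176],0,0]]' ; python3 -c "
from h import *
st();look('b')"
```

```text
t: 2.55
ee_pos: [0.4087, 0.2263, 0.4213]
ee_rot: [0.709, 0.003, 0.706, 0.002]
wrist_force: [1.5, 0.8, -0.2]
gripper_width: -0.0004
t: 3.22
ee_pos: [0.5851, -0.0477, 0.4193]
ee_rot: [0.708, 0.003, 0.706, 0.002]
wrist_force: [-0.3, 0.7, 0.5]
gripper_width: -0.0002
t 3.22 ee [ 0.5851 -0.0477  0.4193] rel hub [ 34.1 -26.7 254.3] F [-0.3  0.7  0.5] w -0.0002
[[ 0.004  0.001  1.   ]
 [ 0.008  1.    -0.001]
 [-1.     0.008  0.004]]
scene valve 0.74 u,y,n mm [-96. -19.   3.] deg -168.7
```

View pics/scene_b.png

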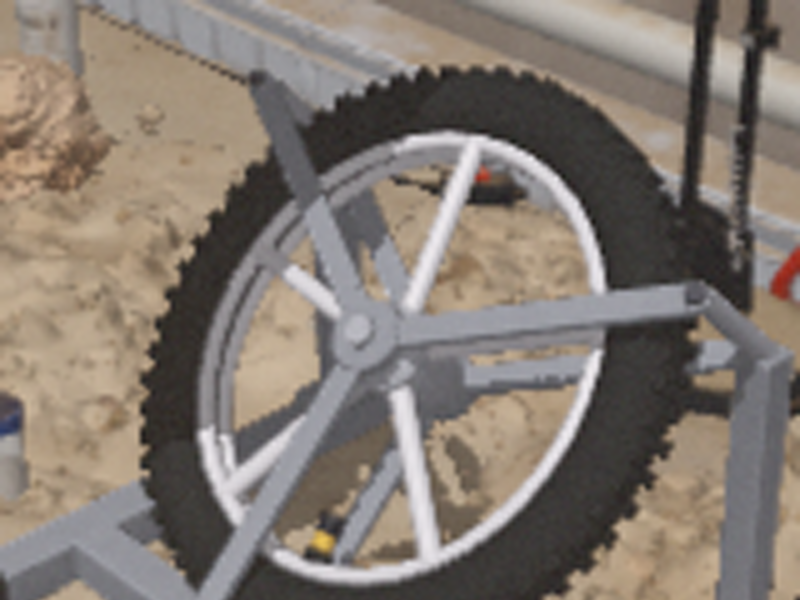

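The picture shows the wheel unchanged, with the hand still above the crop. I'll descend most of the way.

```bash
python3 -m handwheel '[[[0.04,0,0],0,0],[[0.08,0,0],0,0],[[0.12,0,0],0,0],[[0.15,0,0],0,0],[[0.17,0,0],0,0],[[0.17,0,0],0,0]]' ; python3 -c "
from h import *
st();look('c',None,False)"
```

```text
t: 3.92
ee_pos: [0.5811, -0.043, 0.2439]
ee_rot: [0.705, 0.004, 0.709, 0.003]
wrist_force: [-0.7, 0.5, -0.4]
gripper_width: 0.0001
t 3.92 ee [ 0.5811 -0.043   0.2439] rel hub [ 30.1 -22.   78.9] F [-0.7  0.5 -0.4] w 0.0001
[[-0.006  0.001  1.   ]
 [ 0.01   1.    -0.001]
 [-1.     0.01  -0.006]]
```

View pics/scene_c.png

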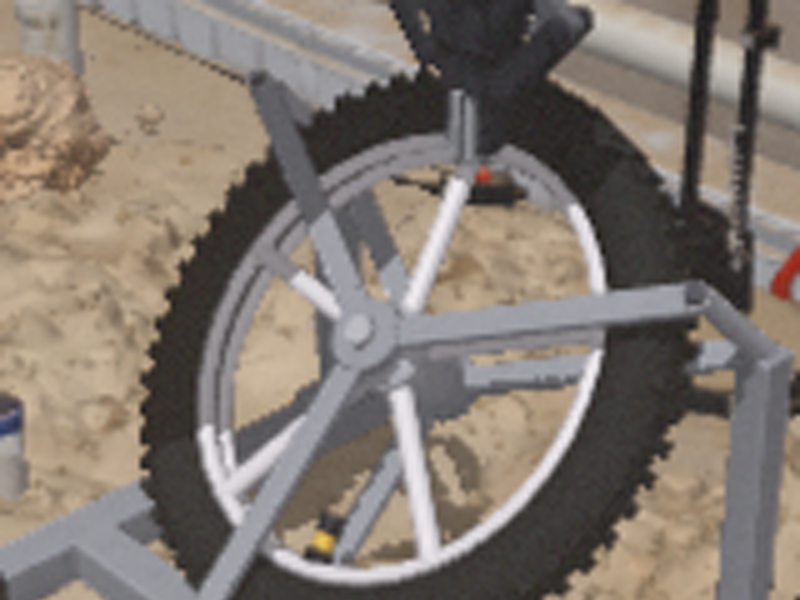

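View pics/top_c.png

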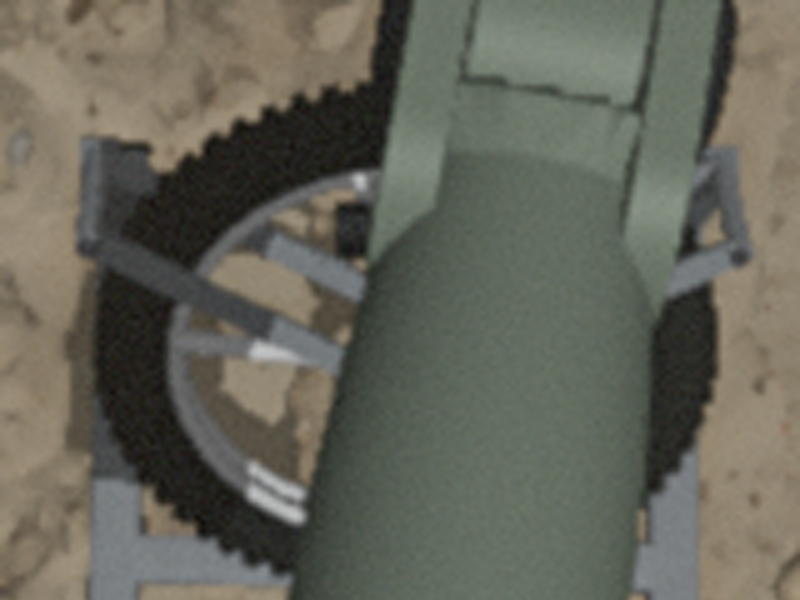

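The scene picture shows the slim fingertips near (465,150), in front of the near-top spoke and clear of the tyre. The arm hides the wheel from the top camera. Next I'll reach in.

```bash
python3 -m handwheel '[[[0.015,-0.003,0.005],0,0],[[0.03,-0.003,0.005],0,0],[[0.045,-0.003,0.005],0,0],[[0.049,-0.003,0.005],0,0],[[0.049,-0.003,0.005],0,0]]' ; python3 -c "
from h import *
st();look('d',None,False)"
```

```text
t: 4.43
ee_pos: [0.5895, -0.0463, 0.2009]
ee_rot: [0.708, 0.003, 0.706, 0.003]
wrist_force: [-0.5, 0.9, 0.1]
gripper_width: -0.0002
t 4.43 ee [ 0.5895 -0.0463  0.2009] rel hub [ 38.5 -25.3  35.9] F [-0.5  0.9  0.1] w -0.0002
[[ 0.002  0.001  1.   ]
 [ 0.009  1.    -0.001]
 [-1.     0.009  0.002]]
```

View pics/scene_d.png

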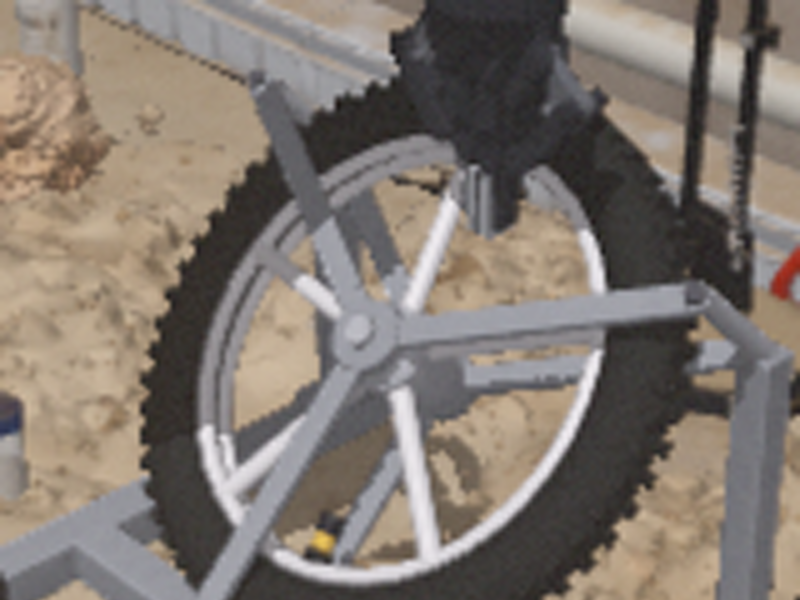

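The fingertip is in the opening at about (490,230), right of the near-top spoke. I'll go slightly deeper, then push slowly left.

```bash
python3 -m handwheel '[[[0.005,0,-0.002],0,0],[[0.006,0.005,-0.002],0,0],[[0.006,0.01,-0.002],0,0],[[0.006,0.015,-0.002],0,0],[[0.006,0.02,-0.002],0,0],[[0.006,0.025,-0.002],0,0],[[0.006,0.03,-0.002],0,0],[[0.006,0.03,-0.002],0,0]]' ; python3 -c "
from h import *
st();look('e')"
```

```text
t: 5.2
ee_pos: [0.5883, -0.0153, 0.1962]
ee_rot: [0.708, 0.003, 0.706, 0.003]
wrist_force: [0.1, 0.2, -0.0]
gripper_width: 0.0003
t 5.2 ee [ 0.5883 -0.0153  0.1962] rel hub [37.3  5.7 31.2] F [ 0.1  0.2 -0. ] w 0.0003
[[ 0.004 -0.     1.   ]
 [ 0.009  1.     0.   ]
 [-1.     0.009  0.004]]
scene valve 0.59 u,y,n mm [-98. -20.   4.] deg -168.6
```

View pics/scene_e.png

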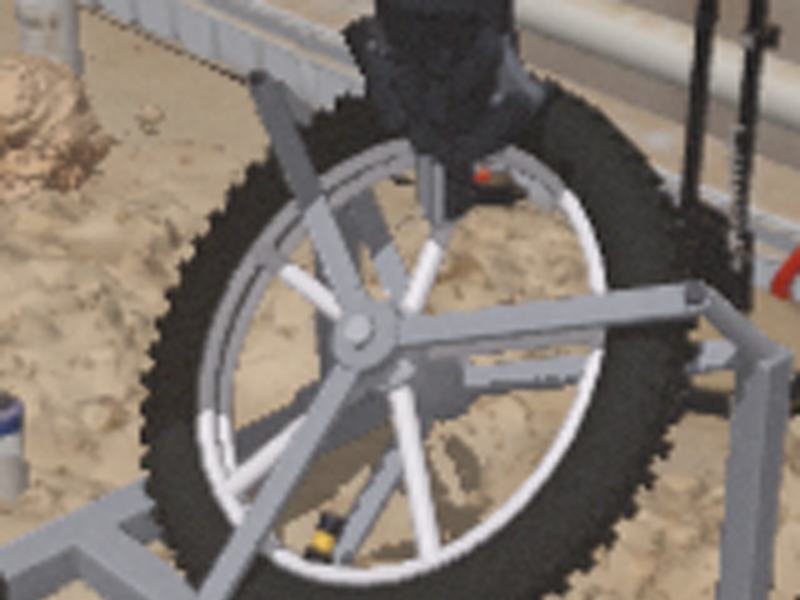

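No contact yet: the wheel hasn't moved and the force is about zero. The finger is thinner than I assumed, so I'll keep going.

```bash
python3 -m handwheel '[[[0,0.004,0],0,0],[[0,0.008,0],0,0],[[0,0.012,0],0,0],[[0,0.016,0],0,0],[[0,0.016,0],0,0]]' ; python3 -c "
from h import *
st();look('f')"
```

```text
t: 5.82
ee_pos: [0.5883, 0.0003, 0.1963]
ee_rot: [0.708, 0.003, 0.706, 0.003]
wrist_force: [-0.8, -0.4, -0.1]
gripper_width: -0.0
t 5.82 ee [5.883e-01 3.000e-04 1.963e-01] rel hub [37.3 21.3 31.3] F [-0.8 -0.4 -0.1] w -0.0
[[ 0.004 -0.     1.   ]
 [ 0.008  1.     0.   ]
 [-1.     0.008  0.004]]
scene valve 0.62 u,y,n mm [-99. -22.   5.] deg -167.5
```

View pics/scene_f.png

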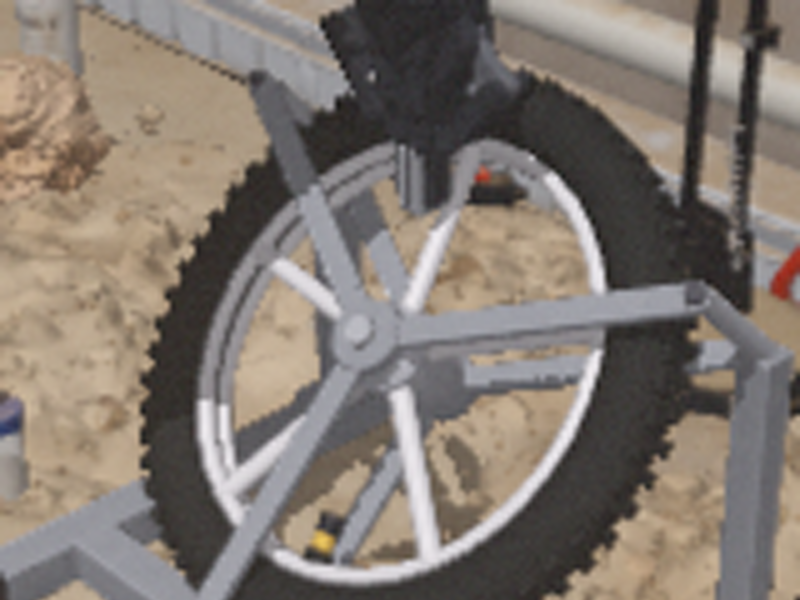

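```bash
python3 - <<'E'
from h import *
m=camera_model("scene")
f=lambda X:cv2.projectPoints(np.array(X,float),np.array(m["rvec"],float),np.array(m["tvec"],float),np.array(m["mtx"]),None)[0].reshape(-1,2)
ctr=f([P(0,0,0)])[0];o=np.array([int(ctr[0]-80),int(ctr[1]-70)])
g=lambda X:np.round((f(X)-o)*5+2.5)
e=np.array(observe()["ee_pos"])
print("tcp",g([e,e+[0,0,.03]]))
for a in(191+180,192+180): print(a,g([P(r,np.radians(a),8) for r in(.03,.06,.09,.114)]).tolist())
print("boss",g([P(0,0,.043)]),"valve",g([P(.1,np.radians(191),.004)]),"legs",g([P(.183,np.radians(60),.035),P(.183,-np.radians(60),.035)]).tolist())
E
```

```text
tcp [[428. 264.]
 [427. 214.]]
371 [[2275.0, 1596.0], [2272.0, 1610.0], [2269.0, 1624.0], [2266.0, 1635.0]]
372 [[2275.0, 1596.0], [2272.0, 1610.0], [2269.0, 1624.0], [2267.0, 1635.0]]
boss [[361. 328.]] valve [[331. 536.]] legs [[251.0, 81.0], [707.0, 288.0]]
```

The projected TCP (428,264) doesn't match the visible tip at (430,208), so the tip may be about 30 mm higher than reported. I'll check the full pictures and fix my overlay, which used millimetres for metres.

```bash
sed -i 's/np.radians(deg+a),8)/np.radians(deg+a),.008)/; s/np.radians(deg),4)/np.radians(deg),.004)/' h.py; python3 - <<'E'
from h import *
e=np.array(observe()["ee_pos"])
for n in("scene","top"):
    m=camera_model(n)
    f=lambda X:cv2.projectPoints(np.array(X,float),np.array(m["rvec"],float),np.array(m["tvec"],float),np.array(m["mtx"]),None)[0].reshape(-1,2)
    im=camera(n)[:,:,::-1].copy()
    q=f([e,e+[0,0,.03],e+[0,0,.073]]);print(n,q)
    c0=f([P(0,0,0)])[0].astype(int)
    k=8;x0,y0=c0[0]-30,c0[1]-65
    cr=cv2.resize(im[y0:y0+75,x0:x0+100],None,fx=k,fy=k,interpolation=cv2.INTER_CUBIC)
    for z in q: cv2.circle(cr,tuple(int(v) for v in (z-[x0,y0])*k+k/2),4,(0,0,255),1)
    for r in np.linspace(.03,.11,9):
        z=f([P(r,np.radians(11.5),.008)])[0];cv2.circle(cr,tuple(int(v) for v in (z-[x0,y0])*k+k/2),2,(255,0,0),-1)
    cv2.imwrite(f"pics/{n}_g.png",cr)
E
```

```text
scene [[293.01454086 188.32625392]
 [292.99963722 178.20313452]
 [292.97757627 163.21849626]]
top [[304.34632036 203.70839723]
 [304.64204942 201.9048212 ]
 [305.09023237 199.17146779]]
```

View pics/scene_g.png

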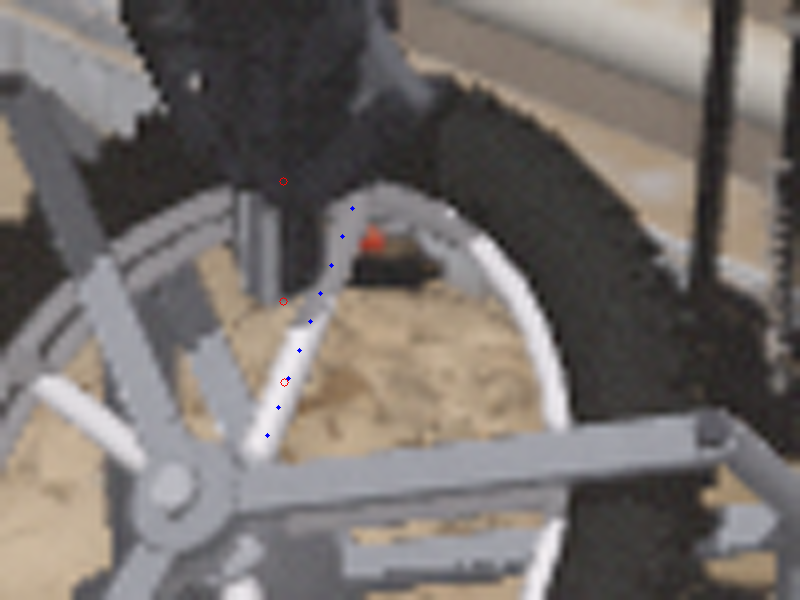

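The visible finger ends about 30 mm above the reported TCP, and it passed over the spoke without touching it. That agrees with the wheel not moving. I'll lift, go back to the right of the spoke, move slightly closer to the hub and go in 30 mm deeper.

```bash
python3 -m handwheel '[[[-0.02,0,0],0,0],[[-0.04,0,0],0,0],[[-0.04,-0.02,-0.007],0,0],[[-0.04,-0.038,-0.007],0,0],[[-0.02,-0.038,-0.007],0,0],[[0,-0.038,-0.007],0,0],[[0.015,-0.038,-0.007],0,0],[[0.015,-0.038,-0.007],0,0]]' ; python3 -c "
from h import *
st();look('i',191.5)"
```

```text
t: 6.78
ee_pos: [0.5791, -0.0385, 0.1777]
ee_rot: [0.707, 0.004, 0.708, 0.003]
wrist_force: [-0.0, -0.4, -0.5]
gripper_width: 0.0
t 6.78 ee [ 0.5791 -0.0385  0.1777] rel hub [ 28.1 -17.5  12.7] F [-0.  -0.4 -0.5] w 0.0
[[-0.002  0.002  1.   ]
 [ 0.009  1.    -0.002]
 [-1.     0.009 -0.002]]
scene valve 0.59 u,y,n mm [-100.  -20.    1.] deg -168.9
```

View pics/scene_i.png

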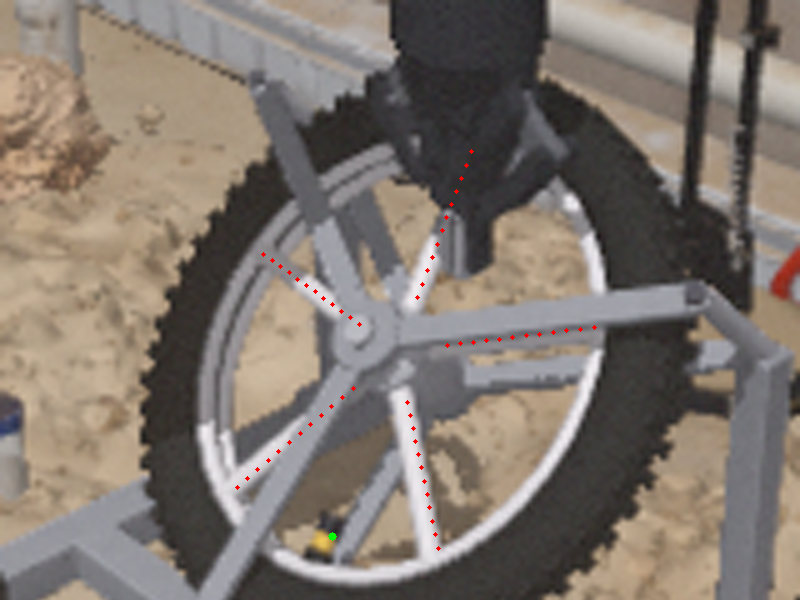

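The overlay confirms about 190°. The finger is right of the spoke at (465,270). I'll go 14 mm deeper, then push.

```bash
python3 -m handwheel '[[[0.008,0,0.002],0,0],[[0.014,0,0.002],0,0],[[0.014,0.004,0.002],0,0],[[0.014,0.008,0.002],0,0],[[0.014,0.012,0.002],0,0],[[0.014,0.016,0.002],0,0],[[0.014,0.02,0.002],0,0],[[0.014,0.024,0.002],0,0]]' ; python3 -c "
from h import *
st();look('j',190)"
```

```text
t: 7.65
ee_pos: [0.5842, -0.015, 0.1684]
ee_rot: [0.709, 0.003, 0.705, 0.002]
wrist_force: [-0.9, -4.6, 0.6]
gripper_width: 0.0002
t 7.65 ee [ 0.5842 -0.015   0.1684] rel hub [33.2  6.   3.4] F [-0.9 -4.6  0.6] w 0.0002
[[ 0.005  0.001  1.   ]
 [ 0.006  1.    -0.001]
 [-1.     0.006  0.005]]
scene valve 0.94 u,y,n mm [-90. -44.   2.] deg -154.0
top valve 0.78 u,y,n mm [-90. -43.   5.] deg -154.3
```

View pics/scene_j.png

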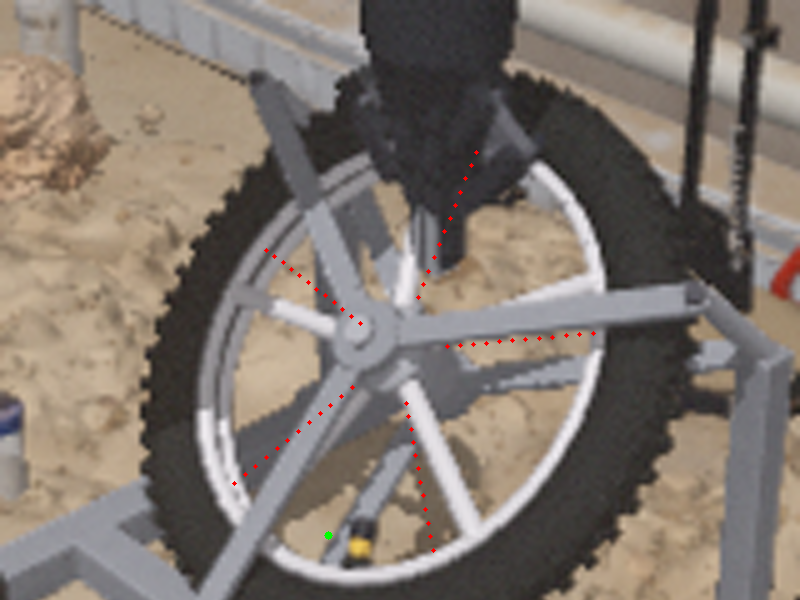

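The wheel now turns under a force of 4.6 N, with the valve at about 206°. I'll keep pushing.

```bash
python3 -m handwheel '[[[0,0.004,0],0,0],[[0,0.008,-0.001],0,0],[[0,0.012,-0.002],0,0],[[0,0.016,-0.003],0,0],[[0,0.02,-0.003],0,0],[[0,0.024,-0.003],0,0],[[0,0.028,-0.003],0,0],[[0,0.032,-0.003],0,0]]' ; python3 -c "
from h import *
st();look('k',230)"
```

```text
t: 8.52
ee_pos: [0.5815, 0.0189, 0.1689]
ee_rot: [0.709, 0.003, 0.705, 0.003]
wrist_force: [-0.3, -3.9, 2.9]
gripper_width: -0.0001
t 8.52 ee [0.5815 0.0189 0.1689] rel hub [30.5 39.9  3.9] F [-0.3 -3.9  2.9] w -0.0001
[[ 0.006  0.     1.   ]
 [ 0.01   1.    -0.   ]
 [-1.     0.01   0.006]]
scene valve 0.69 u,y,n mm [-63. -78.   5.] deg -129.0
top valve 0.96 u,y,n mm [-62. -76.   9.] deg -129.3
```

View pics/scene_k.png

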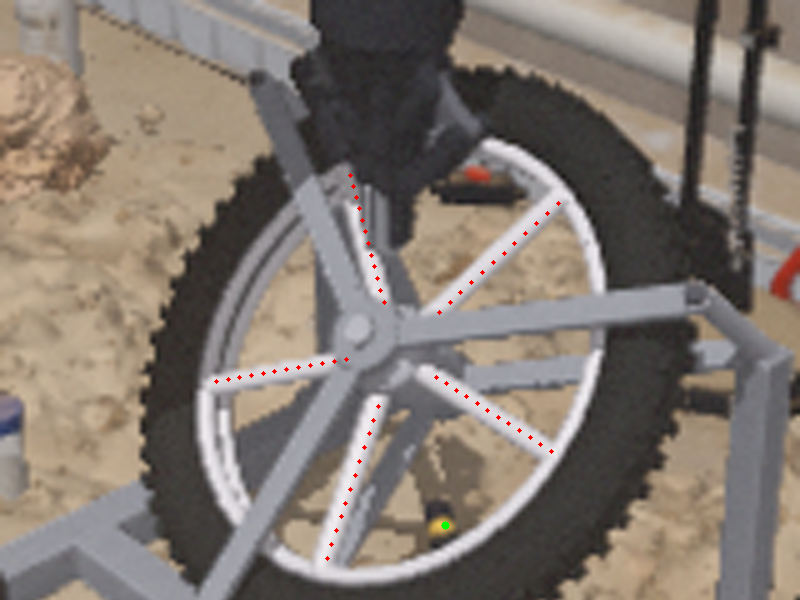

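The valve is now at 231°. I'll lift, hop over to the right of the next spoke (−21°), and dip back in.

```bash
python3 -m handwheel '[[[0,-0.005,0],0,0],[[-0.03,-0.005,0],0,0],[[-0.055,-0.005,0],0,0],[[-0.055,-0.035,0],0,0],[[-0.055,-0.065,0],0,0],[[-0.055,-0.085,0],0,0],[[-0.055,-0.085,0],0,0]]' && python3 -m handwheel '[[[0.02,0,0],0,0],[[0.04,0,0],0,0],[[0.055,0,0],0,0],[[0.055,0,0],0,0]]'; python3 -c "
from h import *
st();look('l',231)"
```

```text
t: 9.3
ee_pos: [0.5813, -0.0695, 0.2225]
ee_rot: [0.709, 0.005, 0.705, 0.003]
wrist_force: [0.5, 0.9, -0.4]
gripper_width: 0.0001
t: 9.63
ee_pos: [0.5793, -0.0678, 0.1639]
ee_rot: [0.707, 0.006, 0.707, 0.004]
wrist_force: [0.3, 0.0, 0.0]
gripper_width: -0.0001
t 9.63 ee [ 0.5793 -0.0678  0.1639] rel hub [ 28.3 -46.8  -1.1] F [0.3 0.  0. ] w -0.0001
[[ 0.001  0.004  1.   ]
 [ 0.013  1.    -0.004]
 [-1.     0.013  0.001]]
scene valve 0.8 u,y,n mm [-65. -80.   4.] deg -129.1
scene valve 0.67 u,y,n mm [ -44. -273. -194.] deg -99.2
```

View pics/scene_l.png

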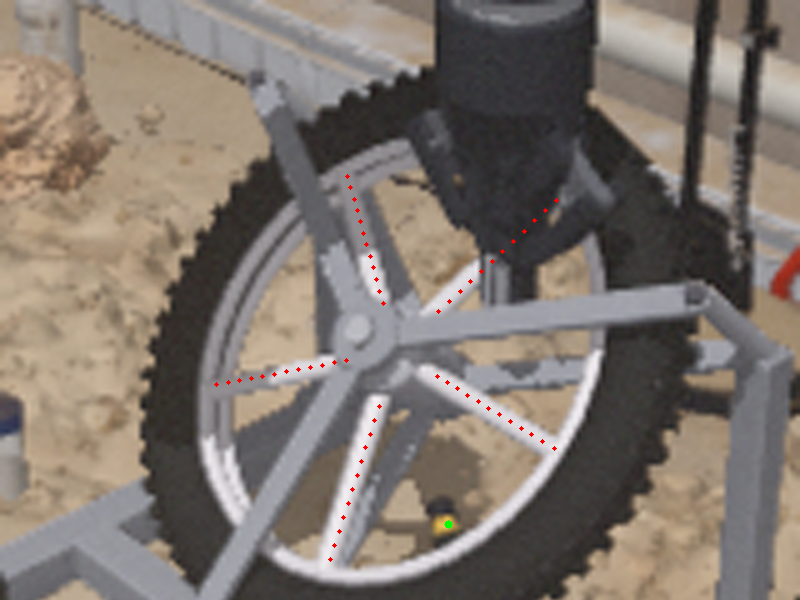

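The fingertip is in to the right of the next spoke, at (495,300), and the wheel hasn't moved. Pushing now.

```bash
python3 -m handwheel '[[[0,0.005,0],0,0],[[0,0.01,0],0,0],[[0,0.015,0],0,0],[[0,0.02,0],0,0],[[0,0.025,0],0,0],[[0,0.03,0],0,0],[[0,0.035,0],0,0],[[0,0.04,0],0,0]]' && python3 -m handwheel '[[[0,0.004,0],0,0],[[0,0.008,0],0,0],[[0,0.012,0],0,0],[[0,0.016,0],0,0],[[0,0.02,0],0,0],[[0,0.024,0],0,0],[[0,0.028,0],0,0],[[0,0.032,0],0,0]]';  python3 -c "
from h import *
st();look('m',295)"
```

```text
t: 10.5
ee_pos: [0.5829, -0.0283, 0.1692]
ee_rot: [0.71, 0.005, 0.704, 0.003]
wrist_force: [0.5, -3.8, 2.5]
gripper_width: -0.0002
t: 11.17
ee_pos: [0.5831, 0.0039, 0.1697]
ee_rot: [0.71, 0.005, 0.704, 0.002]
wrist_force: [0.1, -4.7, 2.4]
gripper_width: -0.0001
t 11.17 ee [0.5831 0.0039 0.1697] rel hub [32.1 24.9  4.7] F [ 0.1 -4.7  2.4] w -0.0001
[[ 0.009  0.003  1.   ]
 [ 0.01   1.    -0.003]
 [-1.     0.01   0.009]]
scene valve 0.79 u,y,n mm [ 35. -94.   5.] deg -69.5
top valve 0.47 u,y,n mm [ -43. -272. -192.] deg -98.9
```

View pics/scene_m.png

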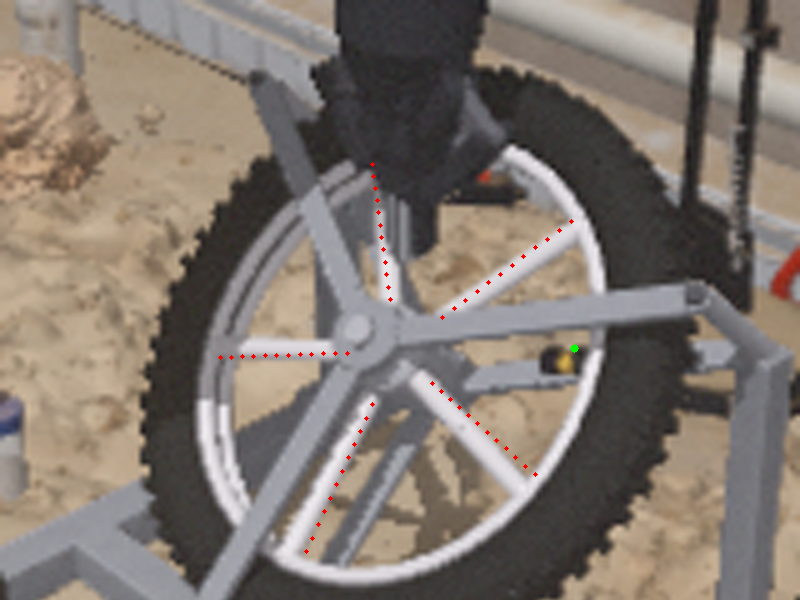

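The valve is at about −69.5°. I'll push this spoke another 17 mm, then swap to the next one for the final stroke.

```bash
python3 -m handwheel '[[[0,0.004,0],0,0],[[0,0.008,0],0,0],[[0,0.012,-0.001],0,0],[[0,0.016,-0.001],0,0]]' && python3 -m handwheel '[[[0,-0.005,0],0,0],[[-0.03,-0.005,0],0,0],[[-0.055,-0.005,0],0,0],[[-0.055,-0.035,0],0,0],[[-0.055,-0.065,0],0,0],[[-0.055,-0.078,0],0,0],[[-0.055,-0.078,0],0,0]]';  python3 -c "
from h import *
st();look('n',306)"
```

```text
t: 11.7
ee_pos: [0.582, 0.0212, 0.1699]
ee_rot: [0.71, 0.005, 0.704, 0.004]
wrist_force: [-0.3, -3.9, 1.6]
gripper_width: -0.0002
t: 12.28
ee_pos: [0.5812, -0.0595, 0.2236]
ee_rot: [0.71, 0.007, 0.704, 0.003]
wrist_force: [0.4, -0.7, 0.5]
gripper_width: -0.0002
t 12.28 ee [ 0.5812 -0.0595  0.2236] rel hub [ 30.2 -38.5  58.6] F [ 0.4 -0.7  0.5] w -0.0002
[[ 0.009  0.006  1.   ]
 [ 0.013  1.    -0.006]
 [-1.     0.014  0.009]]
scene valve 0.93 u,y,n mm [ 56. -88.   5.] deg -57.6
```

View pics/scene_n.png

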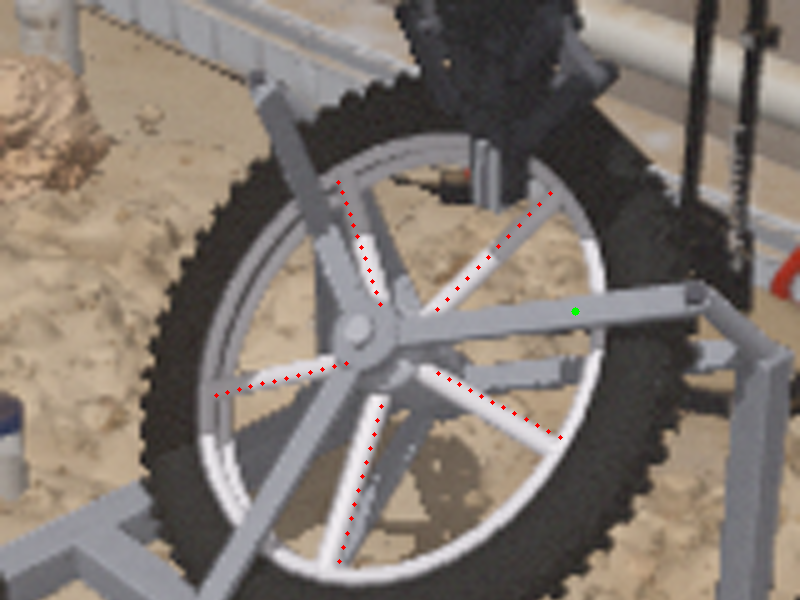

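The wheel is at about −57°, with the valve behind the right leg and the next spoke at −21°. I'll dip in close behind the spoke, keeping inboard of the valve.

```bash
python3 -m handwheel '[[[0.02,-0.002,-0.001],0,0],[[0.04,-0.002,-0.001],0,0],[[0.057,-0.002,-0.001],0,0],[[0.057,-0.002,-0.001],0,0]]';  python3 -c "
from h import *
st();look('o',303.5)"
```

```text
t: 12.82
ee_pos: [0.5768, -0.0564, 0.1628]
ee_rot: [0.707, 0.005, 0.707, 0.005]
wrist_force: [-1.2, -0.7, -1.2]
gripper_width: 0.0002
t 12.82 ee [ 0.5768 -0.0564  0.1628] rel hub [ 25.8 -35.4  -2.2] F [-1.2 -0.7 -1.2] w 0.0002
[[ 0.     0.     1.   ]
 [ 0.014  1.    -0.   ]
 [-1.     0.014  0.   ]]
scene valve 0.97 u,y,n mm [ 61. -81.   5.] deg -53.3
```

View pics/scene_o.png

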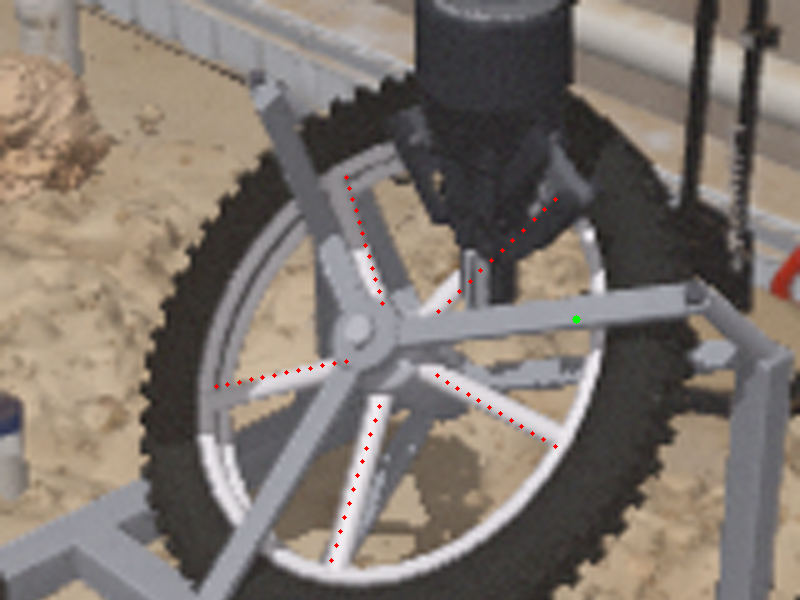

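```bash
python3 -m handwheel '[[[0,0.005,0],0,0],[[0,0.01,0],0,0],[[0,0.015,0],0,0],[[0,0.02,0],0,0],[[0,0.024,0],0,0],[[0,0.028,0],0,0],[[0,0.032,0],0,0],[[0,0.036,0],0,0]]';  python3 -c "
from h import *
st();look('p',340)"
```

```text
t: 13.68
ee_pos: [0.5804, -0.0208, 0.1671]
ee_rot: [0.71, 0.005, 0.704, 0.004]
wrist_force: [1.3, -4.3, -1.3]
gripper_width: 0.0
t 13.68 ee [ 0.5804 -0.0208  0.1671] rel hub [29.4  0.2  2.1] F [ 1.3 -4.3 -1.3] w 0.0
[[ 0.008  0.001  1.   ]
 [ 0.013  1.    -0.001]
 [-1.     0.013  0.008]]
scene valve 0.94 u,y,n mm [ 96. -33.   5.] deg -18.9
```

View pics/scene_p.png

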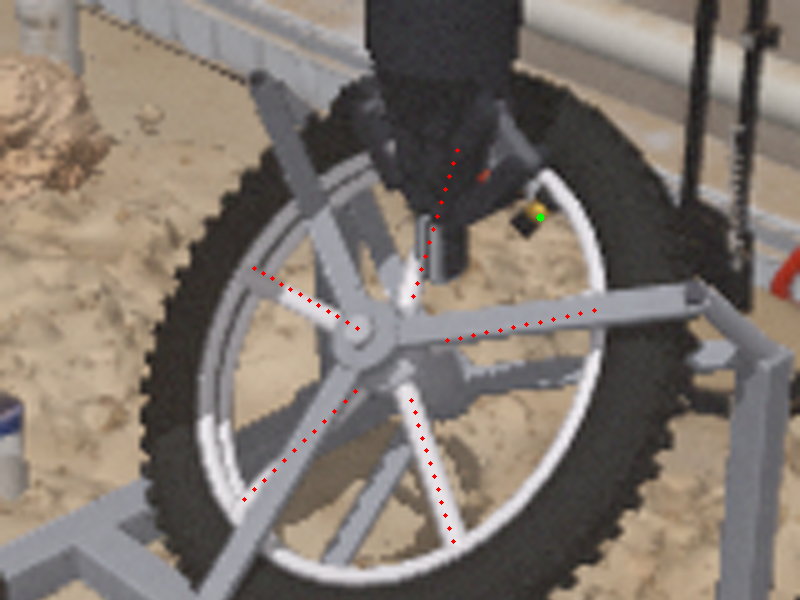

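The valve is visible at (525,220), at about −18.5°, with S3 under 4 N. The silhouette suggests the lower hand is only about 27 mm deep, so it stays inboard of the valve. I'll continue in small steps, nudging towards the hub.

```bash
python3 -m handwheel '[[[0,0.002,-0.001],0,0],[[0,0.004,-0.002],0,0],[[0,0.006,-0.003],0,0],[[0,0.008,-0.003],0,0]]';  python3 -c "
from h import *
st();look('q',350)"
```

```text
t: 14.22
ee_pos: [0.576, -0.0123, 0.1665]
ee_rot: [0.709, 0.005, 0.705, 0.005]
wrist_force: [0.1, -4.8, 0.7]
gripper_width: -0.0001
t 14.22 ee [ 0.576  -0.0123  0.1665] rel hub [25.   8.7  1.5] F [ 0.1 -4.8  0.7] w -0.0001
[[ 0.005  0.     1.   ]
 [ 0.015  1.    -0.   ]
 [-1.     0.015  0.005]]
scene valve 0.9 u,y,n mm [102. -18.   3.] deg -10.0
```

View pics/scene_q.png

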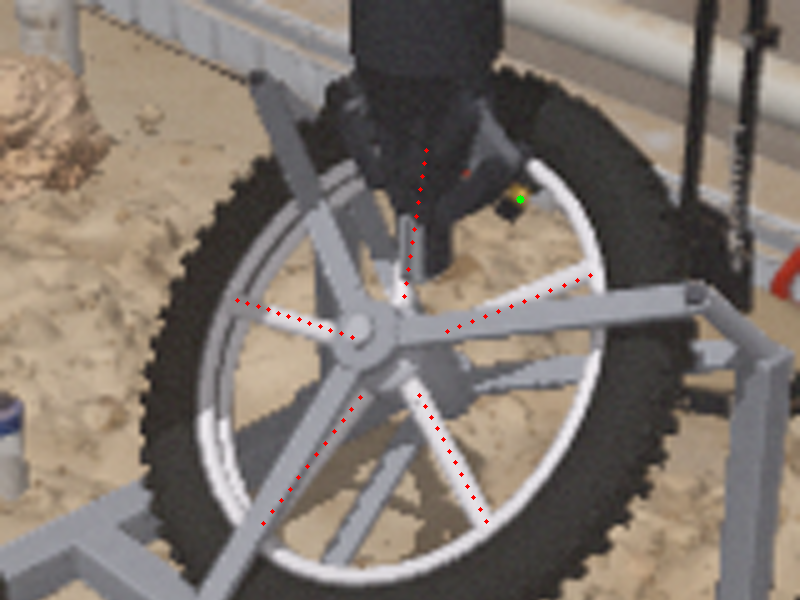

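The valve is at about −10°, near (515,205), and the overlay at 350° nearly fits. A few more millimetres.

```bash
python3 -m handwheel '[[[0,0.002,0],0,0],[[0,0.004,0],0,0],[[0,0.006,0],0,0],[[0,0.007,0],0,0]]';  python3 -c "
from h import *
st();look('r',358)"
```

```text
t: 14.75
ee_pos: [0.5758, -0.0044, 0.1665]
ee_rot: [0.709, 0.006, 0.705, 0.006]
wrist_force: [-0.6, -2.9, 0.0]
gripper_width: -0.0004
t 14.75 ee [ 0.5758 -0.0044  0.1665] rel hub [24.8 16.6  1.5] F [-0.6 -2.9  0. ] w -0.0004
[[ 0.005 -0.     1.   ]
 [ 0.016  1.     0.   ]
 [-1.     0.016  0.005]]
scene valve 0.83 u,y,n mm [97. -4.  2.] deg -2.1
```

View pics/scene_r.png

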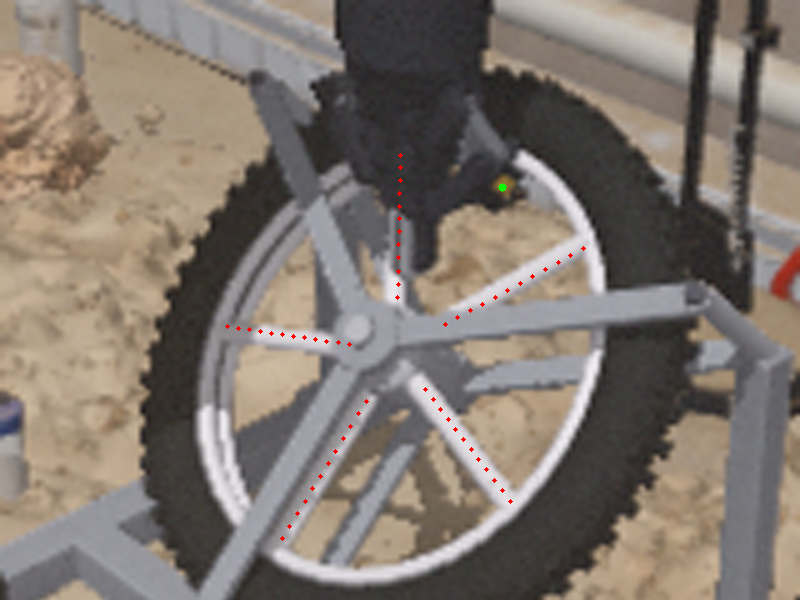

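The valve is about −2 to −3° from the top, well within tolerance. I'll ease off the spoke and go straight up.

```bash
python3 -m handwheel '[[[0,-0.002,-0.001],0,0],[[-0.01,-0.002,-0.002],0,0],[[-0.03,-0.002,-0.004],0,0],[[-0.06,-0.002,-0.005],0,0],[[-0.1,-0.002,-0.005],0,0],[[-0.14,-0.002,-0.005],0,0],[[-0.18,-0.002,-0.005],0,0],[[-0.2,-0.002,-0.005],0,0]]' && python3 -m handwheel '[[[-0.04,0.03,-0.02],0,0],[[-0.05,0.06,-0.04],0,0],[[-0.05,0.09,-0.06],0,0],[[-0.05,0.12,-0.08],0,0],[[-0.05,0.155,-0.1],0,0],[[-0.05,0.19,-0.12],0,0],[[-0.05,0.22,-0.14],0,0],[[-0.05,0.22,-0.14],0,0]]'; python3 -c "
from h import *
st();look('s',358)
for n in('scene','top'):
    m=camera_model(n);R=cv2.Rodrigues(np.array(m['rvec'],float))[0];t=np.array(m['tvec'],float).ravel()
    for th in('vial','bone','lump'):
        for d in landmark_of(th,n)[:1]: print(n,th,round(d['confidence'],2),np.round(R.T@(np.array(d['position'])-t),3))
"
```

```text
t: 15.62
ee_pos: [0.5708, -0.0089, 0.3726]
ee_rot: [0.711, 0.006, 0.703, 0.007]
wrist_force: [0.5, 0.5, 0.0]
gripper_width: 0.0002
t: 16.28
ee_pos: [0.426, 0.215, 0.4264]
ee_rot: [0.711, 0.005, 0.703, 0.011]
wrist_force: [-0.1, -0.5, 0.5]
gripper_width: -0.0004
t 16.28 ee [0.426  0.215  0.4264] rel hub [-125.   236.   261.4] F [-0.1 -0.5  0.5] w -0.0004
[[ 0.012 -0.009  1.   ]
 [ 0.022  1.     0.009]
 [-1.     0.022  0.012]]
scene valve 0.73 u,y,n mm [99. -4.  2.] deg -2.1
top valve 0.65 u,y,n mm [100.   1.   5.] deg 0.7
scene vial 0.58 [ 0.461  0.227 -0.   ]
scene bone 0.62 [ 0.453 -0.263  0.001]
scene lump 0.71 [ 0.55  -0.021  0.163]
top vial 0.49 [0.461 0.225 0.001]
top bone 0.85 [ 0.455 -0.26   0.002]
top lump 0.52 [ 0.659 -0.295  0.001]
```

View pics/scene_s.png

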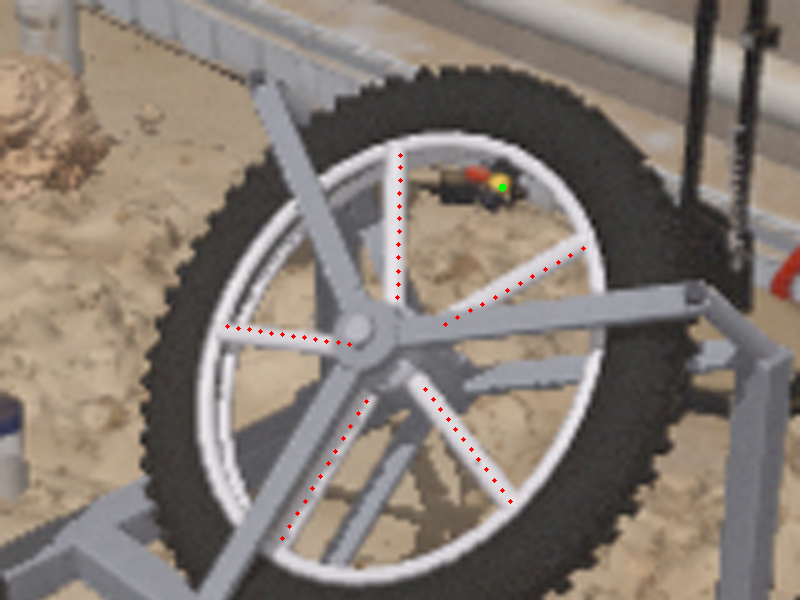

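View pics/top_s.png

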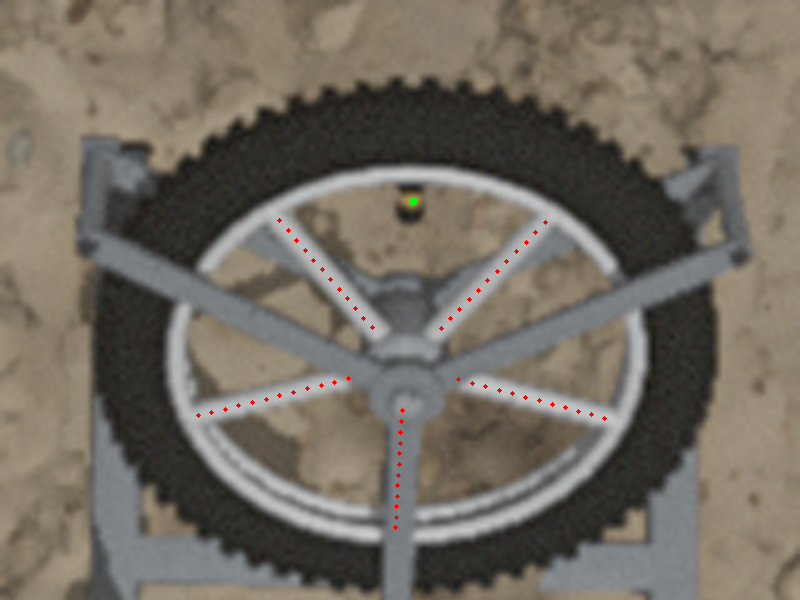

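Both pictures show the valve at the top, at (410,200) in the top view and (502,187) in the scene view, within about 2° of straight up. The spokes match a 358–360° overlay, and the bystanders haven't moved. I'll let the arm settle, then hand in.

```bash
python3 -m handwheel '[[[0,0,0],0,0],[[0,0,0],0,0],[[0,0,0],0,0]]'; python3 -c "
from h import *
look('z',359);st();print(hand_in())"
```

```text
t: 17.03
ee_pos: [0.4306, 0.2091, 0.4245]
ee_rot: [0.711, 0.007, 0.703, 0.006]
wrist_force: [0.5, -0.6, 0.4]
gripper_width: -0.0005
scene valve 0.62 u,y,n mm [96. -5.  1.] deg -2.7
top valve 0.83 u,y,n mm [100.   0.   1.] deg 0.0
top valve 0.48 u,y,n mm [0. 1. 1.] deg 70.3
t 17.23 ee [0.4304 0.2093 0.4246] rel hub [-120.6  230.3  259.6] F [ 0.3  0.  -0.5] w -0.0002
[[ 0.011  0.     1.   ]
 [ 0.018  1.    -0.001]
 [-1.     0.018  0.011]]
the job is handed in; nothing more can be done
None
```

I turned the wheel about 170° anticlockwise with the shut fingertips, pushing three spokes in turn through the opening between the upper legs. Then I pulled the hand clear and handed in at about 17 s. The interface gives no verdict.

- **Valve:** the last checks put it 0 to 5 mm right of straight up. The scene camera read −2.7° and the top camera 0.0°; the limit is 8.5°.
- **Wheel at rest:** the valve readings stayed within about 1° between the last two looks, 0.9 s apart. I didn't measure its speed directly.
- **Forces:** the wrist force was about 5 N in the readings taken at the end of each push.
- **Tyre and valve stem:** I saw no sign of contact with either, but there is no direct contact reading. The hand was closest to the valve stem during the final push.
- **Bystanders:** the vial, toe bone and lump were within about 3 mm of where they started.

**What failed or disagreed:**
- My first push passed over the spoke without touching it. The fingertips showed about 30 mm above the reported TCP, so I went in deeper.
- A few low-confidence network readings were wrong, including a second "valve" and a "lump" placed at the hub in the scene view. I ignored them because the other camera or the pictures contradicted them.

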